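# Line up two cups under the juicer's outlets

### The job

Slide the two white ceramic cups over the trolley top, keeping them upright and never lifting them, so that they stand in a row under the lever juicer's two outlets: one cup centred under each outlet and each pushed back until it touches the rubber-faced stop hidden behind. The stop may be set nearer or farther, so feel for it, push gently against it, and leave the lid, jug, jar and spoon where they are.

Things in the scene. Friction and masses are not known exactly. Their poses are not given: they have to be found in the camera images.
- cup_a: White ceramic cup without handle, 90 mm outer diameter (80 mm at the very foot), 75 mm tall, wall 5 mm, open at the top, 0.2 to 0.42 kg. Origin: centre of its underside; z up its axis. It slides on the steel top with a friction of about 1.5 to 6 N. Interchangeable with cup_b: either cup may stand under either outlet.
- cup_b: A second cup exactly like cup_a.
- juicer: Chrome lever juicer, fixed to the trolley top, 0.5 m tall. Origin: on the trolley top midway below its two outlets; z up, x from its open front (robot side) to its back, y along the line of the outlets. Funnel, press and column rise above and behind the outlets; the base block begins at x = 90 mm. The trolley top in front of the stop is clear, so cups slide in from the front.
- outlet_left (a point): Centre of the mouth of the left outlet, a short dark spout 18 mm in diameter, 100 mm above the trolley top, at x = 0, y = +60 mm in the juicer's frame; a dark round nut sits right above it on top of the crossbar. Axes as the juicer's.
- outlet_right (a point): The same for the right outlet, at x = 0, y = -60 mm in the juicer's frame.
- crossbar (a point): Middle of the lower front edge of the crossbar that hangs over the cups: juicer x = -30 to +42 mm, y = -95 to +95 mm, z = 115 to 145 mm. A gripper held upright in front of a cup strikes it before the cup is home: lean the gripper back towards the front by some 25 to 40 degrees for the last 50 mm.
- stop_zone (a point): Middle of the range of the back stop, fixed on the juicer at x = 45, z = 30 mm. The stop is a rigid face across the back, parallel to y, y = -102 to +102 mm, rubber where a cup meets it, 17 to 43 mm above the top. Its setting is not reported: the face lies up to 12 mm before or behind this point (juicer x 33 to 57 mm). Only touch tells: the force rises well above the sliding friction.
- lid: Bystander: small flat round green moulded lid lying on the top among the cups, 50 mm diameter, 10 mm thick, with a knob up to 22 mm high in its middle. Origin: centre of its underside.
- jug: Bystander: glass measuring jug, up to 108 mm diameter and 140 mm tall, handle reaching 91 mm from the axis along its +y. Origin: centre of its underside.
- sugar_jar: Bystander: glass jar with a steel cap, 80 mm diameter, 130 mm tall. Origin: centre of its underside.
- spoon: Bystander: steel spoon lying flat, 180 mm long along its x.
There are look-alikes about, which are no part of the job. Leave any blue or pink look-alike of the cup_b alone. Leave any turquoise look-alike of the cup_a alone.

How it is judged (in metres and radians):
At the end, for the whole second after the job is handed in: Each outlet has one cup, its centre within 13 mm of the outlet along the juicer's y and its wall within about 3 mm of the stop (stop_c0, stop_c1: left and right rubber pads, centres 6 mm behind the stop's face); both cups upright within 0.08 rad, flat on the trolley top, at rest (((y of cup_a in the frame of juicer between 0.047 and 0.073 m and horizontal distance between cup_a and stop_c0 below 0.0555 m and x of each of cup_a, cup_b in the frame of juicer above -0.025 m and y of cup_b in the frame of juicer between -0.073 and -0.047 m and horizontal distance between cup_b and stop_c1 below 0.0555 m) or (y of cup_a in the frame of juicer between -0.073 and -0.047 m and horizontal distance between cup_a and stop_c1 below 0.0555 m and x of each of cup_a, cup_b in the frame of juicer above -0.025 m and y of cup_b in the frame of juicer between 0.047 and 0.073 m and horizontal distance between cup_b and stop_c0 below 0.0555 m)) and angle between each of cup_a, cup_b's own z axis and vertical below 0.08 rad and height (world z) of each of cup_a, cup_b below 0.005 m and linear speed of each of cup_a, cup_b below 0.01 m/s); the robot touches nothing.
It fails at once if a cup is lifted off the trolley top (more than 12 mm) or tipped beyond 0.35 rad (height (world z) of any of cup_a, cup_b above 0.012 m or angle between any of cup_a, cup_b's own z axis and vertical above 0.35 rad).
It fails at once if a cup is pressed hard against the juicer or its stop (more than 30 N) (contact force between any of cup_a, cup_b and juicer above 30 N).
It fails at once if the lid, jug, jar or spoon is moved more than 20 mm (distance of any of lid, jug, sugar_jar, spoon from where it was at the start of the episode above 0.02 m).
It also fails if it takes over 72 s, if anything falls off the work surface, if the arm or the gripper's body presses on something with over 40 N, if the wrist force passes 120 N, or if a joint passes its speed limit or range.

### The arm

A 6-joint arm with a two-finger parallel gripper is mounted at the origin on the work surface. World frame = base frame: x ahead of the robot, y to its left, z up, the work surface at z = 0. Lengths are in m, angles in degrees, forces in N, time in s.
With the tool pointing down it reaches from about 0.3 to 0.75 m from the base axis. Payload 8.5 kg.
Tool frame: the origin (TCP) lies at the very end of the fingers, on their centre line; the grasp point (between the pads) lies 19 mm behind it; z points along the fingers, y is the line along which they close (so a half turn about z gives the same grasp; the last joint's range is limited). The gripper opens to 85 mm and grips with 20 to 120 N. Pads are 22 mm wide; open, the fingers measure 114 mm over their backs; the gripper's body (76 mm by 85 mm) begins 54 mm behind the grasp point. The pads swing forward as they close: fully open they stand 13 mm farther back than shut.
Start: joints at [-87.221, 21.807, 74.336, -0, 83.858, -12.336], TCP at [0.143, -0.531, 0.231] pointing down, gripper open.
Joint ranges: [-178.18, 178.18], [-50.72, 133.34], [12.68, 142.11], [-81.47, 261.47], [9.98, 163.14], [-165.26, 165.26]. Speed limits (degrees/s): [136.94, 136.94, 180, 180, 180, 180].

### API

Orientations are given as a 3x3 rotation matrix whose columns are the frame's x, y, z axes.
In Python, from rig import observe, cams, ticket gives the robot as it stands.
- The arm moves only by the tool move_arm, never from a script. Its arguments are lists of equal length, an entry for each row: "jaw": the finger opening in cm, from 0 to 8.54; "dp": the shift along the tool's x, y, z in cm, a list of three; "turn": the turn, a rotation vector about the tool's x, y, z in rad, a list of three. In form: {"jaw": [jaw, ...], "dp": [[tx, ty, tz], ...], "turn": [[wx, wy, wz], ...]}. A call has 1 to 12 rows; each row shifts and turns the commanded pose from where the row before left it, along the tool's axes as they then stand; what a row does not reach is not made up. A row lasts 1/12 s, in which the tool goes at most 41.7 mm and 7.16 degrees, less where a joint would pass 70% of its speed; a pose out of reach is approached as far as the arm can. A call is refused whole if a number of a shift passes 4.17 or a number of a turn 0.125, either way. A call with a gripper value outside its range is refused whole. The fingers move at their own pace and stop on an object; "force" is the grip in N (left out, the last holds). Time passes only in rows, so rows that do not move let the fingers close. It gives the time, the measured TCP pose, the force, the opening and the grip force at its end, in the units of the state.
- observe(): the state, without advancing time (a new reading comes with each control period).
- cams.get_image(name): name is "side" or "top"; returns (picture, depth): 420x560x3 uint8, red, green, blue; 420x560 float32, m along the optical axis (not along the pixel's ray), 0 where there is no reading.
- cams.calibration(name): a dict with "vertical_fov" (degrees; the focal length in pixels is half the picture's height over the tangent of half this angle, whatever the lens; pixels are square), "cx", "cy" (the principal point, pixels), "view" (4x4, takes a point from world to camera coordinates). Camera axes: x right, y up, looking along -z (the intrinsics and any distortion apply to the point x, -y, -z); pixel columns grow to the right and rows downward; lengths in m; the calibration is good to about 2 mm. A picture is of the moment at which its call begins. calibration takes no time and is no camera call.
- ticket.close_job(): hands the job in; it is judged then, once.
Trained networks look in the newest picture that a camera, given by its name, has taken for a name from the list of things; names that differ only in an ending like _2 or _b are one class to them, and where a whole thing is asked for, a point or a joint stands for the part that bears it (a point fixed in the world has none). Each returns a list of dicts, best first, with "p" (0 to 1); they miss things now and then, are a little off and sometimes report something else, mostly with a low value. They report only what shows in the picture. A call takes as long as a camera call. They do not tell look-alikes from the thing itself.
- cams.spot_in(camera, query): "box" ([centre column, centre row, width, height] as shares, 0 to 1, of the picture: columns of its width, rows of its height, round what is visible of it).
- cams.outline_of(camera, query): "mask" (420x560 bool, what is visible of it) and "box" ([centre column, centre row, width, height] as shares, 0 to 1, of the picture: columns of its width, rows of its height, round what is visible of it).
- cams.mark_of(camera, query): "location" ([column, row] as shares, 0 to 1, of the picture: columns of its width, rows of its height: a listed point, or the origin of a listed thing).
The state is a dict: "time_s": time; "q": joint angles; "qvel": joint speeds; "joint_efforts": joint torques, N m; "position": TCP position; "tool_rot": TCP orientation; "ft_force": force on the tool from outside, world axes, zero at the start; "wrist_torque": the same for the moment, N m; "grip_width": finger opening in m; "gripper_force": force on a finger pad.
Only numpy, scipy, OpenCV 4.12 (cv2) and the standard library are available. Lean on these libraries where they do the work, as an engineer would, in place of code of your own. Each camera call takes 0.05 s, during which the arm holds its last target. There are 200 camera calls.

## Working session

There is one attempt and no reset: what is moved stays moved. The work goes in short steps, Python scripts to look and compute and a tool call to move; the robot and the scene stay as the last step left them, time stands still between calls to the robot, and variables do not carry over. Pictures are saved under pics/ and viewed, at most 10 in all, crops included, and the job is handed in when it is done.

Besides the shell and the picture viewer there is one more tool, called by a JSON object that holds its "api" and its "payload", one argument or row to a line. move_arm: Moves the arm, as the interface text tells. Its arguments: {"type":"object","properties":{"jaw":{"type":"array","items":{"type":"number"}},"dp":{"type":"array","items":{"type":"array","items":{"type":"number"}}},"turn":{"type":"array","items":{"type":"array","items":{"type":"number"}}},"force":{"type":"number"}},"required":["jaw","dp","turn"]}

```bash
mkdir -p pics; ls; python3 - <<'E'
from rig import observe,cams
import cv2,numpy as np
s=observe();print(s['time_s'],s['position'],s['tool_rot'])
ims=[]
for n in("top","side"):
    im,d=cams.get_image(n);c=cams.calibration(n);print(n,c)
    cv2.imwrite(f"pics/{n}0.png",im[:,:,::-1]);np.save(f"{n}_d.npy",d);np.save(f"{n}_im.npy",im)
    for q in("cup_a","juicer","lid","jug","sugar_jar","spoon"):
        for r in cams.spot_in(n,q):
            b=r['box'];print(n,q,round(r['p'],2),[round(b[0]*560),round(b[1]*420),round(b[2]*560),round(b[3]*420)])
    for q in("outlet_left","outlet_right","crossbar","stop_zone","juicer"):
        for r in cams.mark_of(n,q)[:2]: print(n,q,round(r['p'],2),r['location'][0]*560,r['location'][1]*420)
E
```

```text
pics
0.0 [ 0.14341054 -0.53067724  0.23071183] [[ 9.65399722e-01  2.60774564e-01 -6.01191901e-05]
 [ 2.60774376e-01 -9.65398694e-01  1.44452802e-03]
 [ 3.18657177e-04 -1.41022449e-03 -9.99998955e-01]]
top {'vertical_fov': 43.127329423799736, 'cx': 274.6388255116764, 'cy': 202.1495324078153, 'view': array([[ 0.00613204, -0.99991692, -0.01133802,  0.01215956],
       [ 0.98841082,  0.00434089,  0.15174058, -0.52756317],
       [-0.15167875, -0.0121371 ,  0.98835532, -1.45313104],
       [ 0.        ,  0.        ,  0.        ,  1.        ]])}
top cup_a 0.88 [235, 249, 33, 35]
top cup_a 0.8 [290, 211, 32, 32]
top cup_a 0.8 [350, 274, 39, 33]
top cup_a 0.71 [401, 210, 35, 34]
top cup_a 0.6 [394, 263, 39, 31]
top cup_a 0.59 [343, 200, 33, 38]
top juicer 0.75 [281, 83, 97, 164]
top juicer 0.19 [290, 211, 29, 37]
top lid 0.55 [214, 209, 15, 16]
top jug 0.59 [113, 157, 57, 39]
top sugar_jar 0.98 [450, 186, 40, 32]
top spoon 0.96 [384, 148, 30, 53]
top spoon 0.2 [280, 85, 92, 168]
top outlet_left 0.92 264.88 154.098
top outlet_right 0.92 311.08 151.41
top outlet_right 0.26 292.32 212.898
top c
[... 206 characters left out ...]
  0.4868947 ],
       [ 0.16250018, -0.44593498,  0.88019071, -0.18968169],
       [-0.33610667,  0.81368286,  0.47429158, -1.63839756],
       [ 0.        ,  0.        ,  0.        ,  1.        ]])}
side cup_a 0.76 [342, 200, 17, 18]
side cup_a 0.69 [313, 193, 24, 27]
side cup_a 0.67 [292, 210, 29, 30]
side cup_a 0.65 [341, 216, 10, 22]
side cup_a 0.57 [284, 232, 26, 31]
side cup_a 0.48 [197, 174, 114, 159]
side juicer 0.56 [196, 173, 116, 158]
side jug 0.6 [168, 295, 41, 69]
side sugar_jar 0.84 [307, 172, 22, 34]
side spoon 0.42 [269, 198, 27, 14]
side outlet_left 0.83 234.584 219.492
side outlet_right 0.84 243.6 202.902
side crossbar 0.67 248.024 203.28
side stop_zone 0.72 224.392 224.406
```

View pics/top0.png

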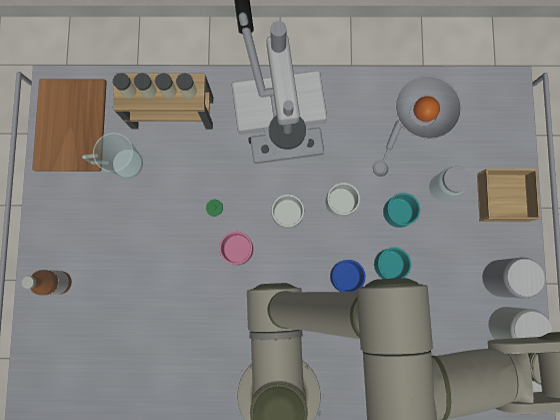

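View pics/side0.png

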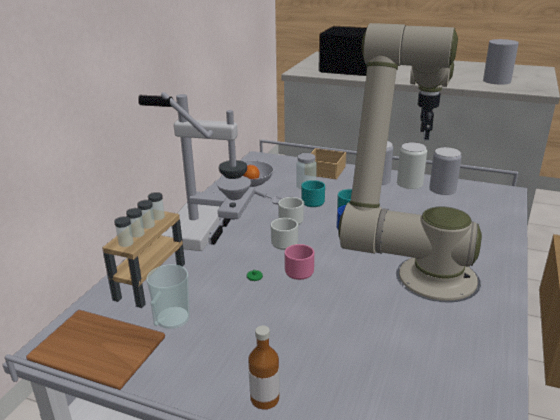

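The top picture shows the white cups at (288,211) and (343,200). The nuts are at about (265,150) and (311,147), and the green lid is at (214,209). The pink cup is at (237,249), the blue one at (347,276), and the turquoise ones at (402,210) and (393,263).

```bash
cat >h.py <<'E'
import numpy as np,cv2
from rig import observe,cams
def world(n,d):
    c=cams.calibration(n);f=210/np.tan(np.radians(c['vertical_fov']/2))
    v,u=np.mgrid[:420,:560]
    P=np.stack([(u-c['cx'])/f*d,-(v-c['cy'])/f*d,-d,np.ones_like(d)],-1)
    return (P@np.linalg.inv(c['view']).T)[...,:3]
def circ(p):
    A=np.c_[2*p,np.ones(len(p))];s=np.linalg.lstsq(A,(p**2).sum(1),rcond=None)[0]
    return s[:2],np.sqrt(s[2]+s[0]**2+s[1]**2)
def cupfit(W,im,u,v,r=27):
    S=np.s_[max(v-r,0):v+r,max(u-r,0):u+r];w=W[S].reshape(-1,3)
    k=(w[:,2]>.064)&(w[:,2]<.085);p=w[k,:2]
    return p
def cup(W,u,v):
    p=cupfit(W,None,u,v)
    (x,y),r=cv2.minEnclosingCircle(p.astype(np.float32));c,_=circ(p)
    return np.round([x,y,r,*c,_,len(p)],4)
E
python3 - <<'E'
from h import *
d=np.load('top_d.npy');W=world('top',d);im=np.load('top_im.npy')
for n,(u,v) in dict(A=(288,211),B=(343,200),pink=(237,249),turq=(402,210),blue=(347,276),t2=(393,263)).items(): print(n,cup(W,u,v))
print('table z',[np.round(W[v,u],4) for u,v in((150,230),(250,210),(400,180),(300,235),(500,240))])
for n,(u,v) in dict(lid=(214,209),spoon=(380,168),jar=(453,181)).items(): print(n,np.round(W[v,u],4))
S=W[120:170,240:335].reshape(-1,3);print(np.histogram(S[:,2],bins=np.arange(0,.3,.01)))
k=(W[...,2]>.132)&(W[...,2]<.152);k[:120]=0;k[175:]=0;k[:,:240]=0;k[:,335:]=0
p=W[k][:,:2].astype(np.float32);print(len(p),cv2.minAreaRect(p),p.min(0),p.max(0))
for u,v in((265,150),(311,147),(264.9,154),(311,151.4)): print(np.round(W[int(v),int(u)],4))
# side
ds=np.load('side_d.npy');Ws=world('side',ds)
for u,v in((285,234),(291,211),(313,194),(300,262)): print('side',cup(Ws,u,v))
k=(Ws[...,2]>.132)&(Ws[...,2]<.152);k[:180]=0;k[225:]=0;k[:,:210]=0;k[:,262:]=0
p=Ws[k][:,:2].astype(np.float32);print(len(p),cv2.minAreaRect(p) if len(p) else 0)
E
python3 -c "
import cv2
a=cv2.imread('pics/top0.png')[110:240,200:400];cv2.imwrite('pics/c1.png',cv2.resize(a,None,fx=4,fy=4,interpolation=2))"
```

```text
A [ 4.991e-01 -2.020e-02  4.520e-02  4.991e-01 -2.020e-02  4.220e-02
  1.980e+02]
B [ 5.334e-01 -1.733e-01  4.570e-02  5.327e-01 -1.728e-01  4.230e-02
  2.140e+02]
pink [3.967e-01 1.205e-01 4.500e-02 3.965e-01 1.205e-01 4.230e-02 2.010e+02]
turq [ 5.053e-01 -3.369e-01  4.570e-02  5.048e-01 -3.363e-01  4.230e-02
  2.320e+02]
blue [ 3.220e-01 -1.842e-01  4.490e-02  3.223e-01 -1.836e-01  4.200e-02
  1.890e+02]
t2 [ 3.554e-01 -3.078e-01  4.540e-02  3.558e-01 -3.067e-01  4.210e-02
  2.080e+02]
table z [array([0.4509, 0.3722, 0.0027]), array([ 0.5111,  0.0866, -0.0046]), array([ 0.6007, -0.3481, -0.0026]), array([ 0.4387, -0.0576,  0.0027]), array([ 0.4277, -0.6258, -0.    ])]
lid [0.5092 0.1869 0.0264]
spoon [ 0.6343 -0.2894  0.0056]
jar [ 0.5729 -0.4586  0.1273]
(array([1061,   46,   45,   67,  245,  149,    1,    0,    0,    0,    0,
          2,   46,  100,  752,  142,    2,    0,    0,  149,  280,    0,
          0,    0,   14,  271,  500,   10,   10]), array([0.  , 0.01, 0.02, 0.03, 0.04, 0.05, 0.06, 0.07, 0.08, 0.09, 0.1 ,
       0.11, 0.12, 0.13, 0.14, 0.15, 0.16, 0.17, 0.18, 0.19, 0.2 , 0.21,
       0.22, 0.23, 0.24, 0.25, 0.26, 0.27, 0.28, 0.29]))
900 ((0.6662125587463379, -0.01731870323419571), (0.07369613647460938, 0.1901988834142685), 8.146607398986816) [ 0.6183756  -0.11434642] [0.7135167  0.08098624]
[0.6481 0.0397 0.1571]
[ 0.6591 -0.0817  0.1477]
[0.6393 0.0425 0.1492]
[ 0.6481 -0.0816  0.1481]
side [ 4.645e-01  6.200e-03  1.813e-01  4.087e-01 -9.700e-03  1.281e-01
  4.960e+02]
side [ 5.152e-01 -1.604e-01  1.929e-01  4.539e-01 -1.421e-01  1.292e-01
  4.730e+02]
side [ 5.243e-01 -2.646e-01  2.151e-01  5.179e-01 -2.718e-01  1.287e-01
  4.560e+02]
side [3.940e-01 1.221e-01 4.950e-02 3.961e-01 1.231e-01 4.250e-02 2.570e+02]
582 ((0.6949391961097717, -0.007037080824375153), (0.13234806060791016, 0.1929285079240799), 7.73640251159668)
```

View pics/c1.png

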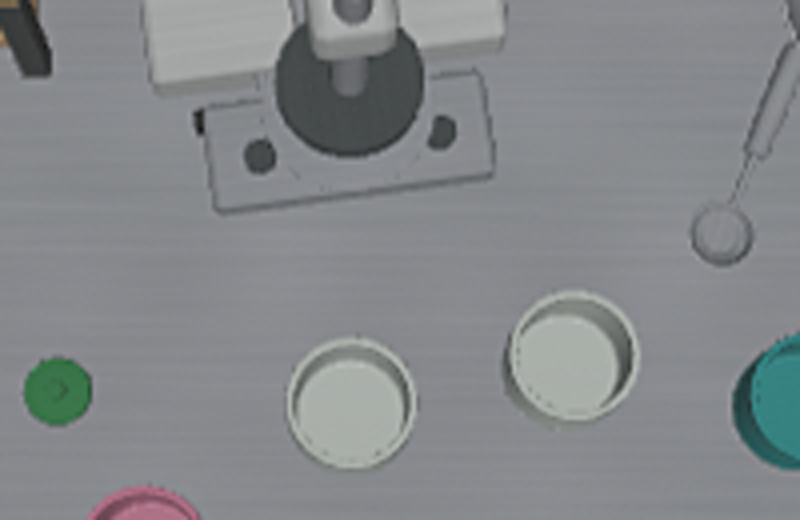

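{"api": "move_arm", "payload": {
  "jaw": [6.4, 6.4, 6.4, 6.4, 6.4, 6.4, 6.4, 6.4, 6.4, 6.4, 6.4, 6.4],
  "dp": [
    [1.75, -1.7, 0],
    [1.75, -1.7, 0],
    [1.75, -1.7, 0],
    [1.75, -1.7, 0],
    [1.75, -1.7, 0],
    [1.75, -1.7, 0],
    [1.75, -1.7, 0],
    [1.75, -1.7, 0],
    [1.75, -1.7, 0],
    [1.75, -1.7, 0],
    [1.75, -1.7, 0],
    [1.75, -1.7, 0]
  ],
  "turn": [
    [0, 0, 0],
    [0, 0, 0],
    [0, 0, 0],
    [0, 0, 0],
    [0, 0, 0],
    [0, 0, 0],
    [0, 0, 0],
    [0, 0, 0],
    [0, 0, 0],
    [0, 0, 0],
    [0, 0, 0],
    [0, 0, 0]
  ]
}}

```text
time_s: 2.2
position: [0.2934, -0.2782, 0.2315]
tool_rot: [[0.965, 0.261, 0.0], [0.261, -0.965, -0.0], [0.0, 0.0, -1.0]]
ft_force: [-0.4, 0.6, -0.0]
grip_width: 0.0642
gripper_force: 0.0
```

{"api": "move_arm", "payload": {
  "jaw": [6.4, 6.4, 6.4, 6.4, 6.4, 6.4, 6.4, 6.4, 6.4, 6.4, 6.4, 6.4],
  "dp": [
    [1.75, -1.7, 0],
    [1.75, -1.7, 0],
    [1.75, -1.7, 0],
    [1.75, -1.7, 0],
    [1.75, -1.7, 0],
    [1.75, -1.7, 0],
    [1.75, -1.7, 0],
    [1.75, -1.7, 0],
    [1.75, -1.7, 0],
    [1.75, -1.7, 0],
    [1.75, -1.7, 0],
    [0, 0, 0]
  ],
  "turn": [
    [0, 0, 0],
    [0, 0, 0],
    [0, 0, 0],
    [0, 0, 0],
    [0, 0, 0],
    [0, 0, 0],
    [0, 0, 0],
    [0, 0, 0],
    [0, 0, 0],
    [0, 0, 0],
    [0, 0, 0],
    [0, 0, 0]
  ]
}}

```text
time_s: 3.2
position: [0.4312, -0.0459, 0.2314]
tool_rot: [[0.965, 0.264, 0.001], [0.264, -0.965, 0.001], [0.001, -0.001, -1.0]]
ft_force: [-0.3, -0.3, -0.4]
grip_width: 0.064
gripper_force: 0.0
```

{"api": "move_arm", "payload": {
  "jaw": [6.4, 6.4, 6.4, 6.4, 6.4, 6.4, 6.4, 6.4],
  "dp": [
    [0, 0, 0],
    [0, 0, 0],
    [0, 0, 0],
    [0, 0, 0],
    [0, 0, 0],
    [0, 0, 0],
    [0, 0, 0],
    [0, 0, 0]
  ],
  "turn": [
    [0, 0, 0.065],
    [0, 0, 0.065],
    [0, 0.122, 0],
    [0, 0.122, 0],
    [0, 0.122, 0],
    [0, 0.122, 0],
    [0, 0.122, 0],
    [0, 0, 0]
  ]
}}

```text
time_s: 3.87
position: [0.4276, -0.0477, 0.2299]
tool_rot: [[0.814, 0.133, 0.565], [0.108, -0.991, 0.078], [0.57, -0.002, -0.821]]
ft_force: [-0.1, 0.5, -0.3]
grip_width: 0.0639
gripper_force: 0.0
```

{"api": "move_arm", "payload": {
  "jaw": [6.4, 6.4, 6.4, 6.4, 6.4, 6.4, 6.4, 6.4, 6.4, 6.4, 6.4, 6.4],
  "dp": [
    [-0.96, -0.16, 1.68],
    [-0.96, -0.16, 1.68],
    [-0.96, -0.16, 1.68],
    [-0.96, -0.16, 1.68],
    [-0.96, -0.16, 1.68],
    [-0.96, -0.16, 1.68],
    [-0.96, -0.16, 1.68],
    [-0.96, -0.16, 1.68],
    [-0.96, -0.16, 1.68],
    [-0.96, -0.16, 1.68],
    [-0.96, -0.16, 1.68],
    [0, 0, 0]
  ],
  "turn": [
    [0, 0, 0],
    [0, 0, 0],
    [0, 0, 0],
    [0, 0, 0],
    [0, 0, 0],
    [0, 0, 0],
    [0, 0, 0],
    [0, 0, 0],
    [0, 0, 0],
    [0, 0, 0],
    [0, 0, 0],
    [0, 0, 0]
  ]
}}

```text
time_s: 4.87
position: [0.4469, -0.0283, 0.0291]
tool_rot: [[0.814, 0.138, 0.564], [0.11, -0.99, 0.083], [0.57, -0.006, -0.821]]
ft_force: [0.3, -0.7, 0.5]
grip_width: 0.064
gripper_force: 0.0
```

```bash
python3 - <<'E'
from h import *
for n in("top","side"):
    im,d=cams.get_image(n);np.save(f"{n}_d.npy",d)
    cv2.imwrite(f"pics/{n}1.png",cv2.resize(im[130:300,150:400] if n=="side" else im[110:280,200:450],None,fx=3,fy=3)[:,:,::-1])
s=observe();print(s['position'],s['ft_force'])
E
```

```text
[ 0.44652439 -0.02822203  0.0309568 ] [-0.7225337   0.22677872  0.41021704]
```

View pics/side1.png

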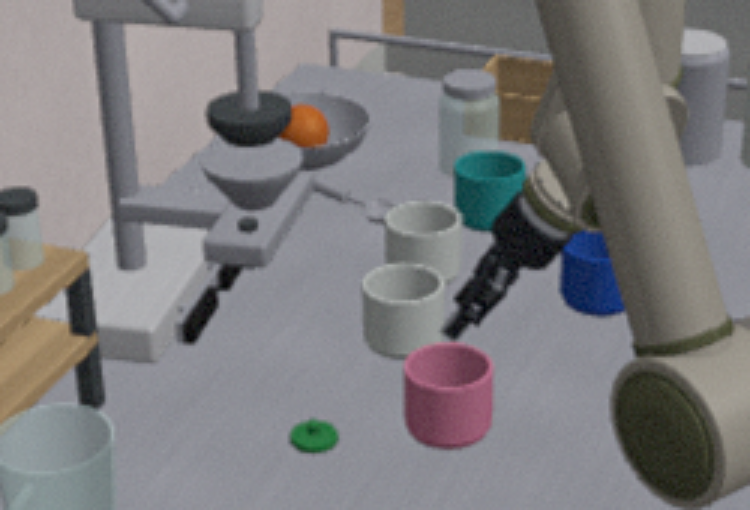

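{"api": "move_arm", "payload": {
  "jaw": [6.4, 6.4, 6.4, 6.4, 6.4, 6.4, 6.4, 6.4, 6.4, 6.4, 6.4, 6.4],
  "dp": [
    [-0.3, 0, 0.41],
    [-0.3, 0, 0.41],
    [0.41, 0, 0.29],
    [0.41, 0, 0.29],
    [0.25, 0, 0.17],
    [0.25, -0.1, 0.17],
    [0.41, -0.17, 0.29],
    [0.41, -0.17, 0.29],
    [0.41, -0.17, 0.29],
    [0.41, -0.17, 0.29],
    [0.41, -0.17, 0.29],
    [0.41, -0.17, 0.29]
  ],
  "turn": [
    [0, 0, 0],
    [0, 0, 0],
    [0, 0, 0],
    [0, 0, 0],
    [0, 0, 0],
    [0, 0, 0],
    [0, 0, 0],
    [0, 0, 0],
    [0, 0, 0],
    [0, 0, 0],
    [0, 0, 0],
    [0, 0, 0]
  ]
}}

```text
time_s: 5.97
position: [0.49, -0.0108, 0.0207]
tool_rot: [[0.814, 0.136, 0.565], [0.11, -0.991, 0.081], [0.571, -0.004, -0.821]]
ft_force: [-4.7, -2.0, 3.6]
grip_width: 0.0641
gripper_force: 2.5
```

```bash
cat >>h.py <<'E'
O=np.array([.6603,-.0181]);th=np.radians(7.8);f=np.array([np.cos(th),np.sin(th)]);l=np.array([-f[1],f[0]])
def J(p): p=np.asarray(p)[:2]-O;return np.round([p@f*1e3,p@l*1e3],1)
def wh(): # white rim points, juicer frame
    im,d=cams.get_image('top');W=world('top',d)
    hsv=cv2.cvtColor(im,cv2.COLOR_RGB2HSV)
    s=observe();print('t',s['time_s'],'tcp J',J(s['position']),'z',round(s['position'][2],4),'F',np.round(s['ft_force'],1))
    k=(W[...,2]>.064)&(W[...,2]<.085)&(hsv[...,1]<60)&(hsv[...,2]>140)&(W[...,0]>.4)&(W[...,0]<.75)&(abs(W[...,1]+.05)<.2)
    n,L=cv2.connectedComponents(cv2.dilate(k.astype(np.uint8),np.ones((3,3))))
    for i in range(1,n):
        p=W[(L==i)&k][:,:2].astype(np.float32)
        if len(p)>40: c,r=circ(p);e,re=cv2.minEnclosingCircle(p);print('cup fit',J(c),round(r,4),'encl',J(e),round(re,4),len(p))
    return im
E
python3 -c "
from h import *
wh()"
```

```text
t 6.0167 tcp J [-166.9   30.5] z 0.0208 F [-2.2 -0.9  1. ]
cup fit [-147.1 -136.8] 0.0423 encl [-146.9 -136.9] 0.0453 160
cup fit [-133.2   31.1] 0.0423 encl [-132.9   30.7] 0.0454 177
```

{"api": "move_arm", "payload": {
  "jaw": [6.4, 6.4, 6.4, 6.4, 6.4, 6.4, 6.4, 6.4, 6.4, 6.4, 6.4, 6.4],
  "dp": [
    [0.49, -0.24, 0.34],
    [0.49, -0.24, 0.34],
    [0.49, -0.24, 0.34],
    [0.49, -0.24, 0.34],
    [0.49, -0.24, 0.34],
    [0.49, -0.24, 0.34],
    [0.49, -0.24, 0.34],
    [0.49, -0.24, 0.34],
    [0.49, -0.24, 0.34],
    [0.49, -0.24, 0.34],
    [0.41, -0.24, 0.28],
    [0.33, -0.1, 0.23]
  ],
  "turn": [
    [0, 0, 0],
    [0, 0, 0],
    [0, 0, 0],
    [0, 0, 0],
    [0, 0, 0],
    [0, 0, 0],
    [0, 0, 0],
    [0, 0, 0],
    [0, 0, 0],
    [0, 0, 0],
    [0, 0, 0],
    [0, 0, 0]
  ]
}}

```text
time_s: 7.02
position: [0.5541, 0.0259, 0.0207]
tool_rot: [[0.814, 0.137, 0.565], [0.11, -0.991, 0.081], [0.571, -0.004, -0.821]]
ft_force: [-3.1, -1.1, 1.8]
grip_width: 0.064
gripper_force: 2.0
```

```bash
python3 -c "
from h import *
wh()"
```

```text
t 7.0667 tcp J [-98.6  58.1] z 0.0208 F [-0.7 -0.3 -0.6]
cup fit [-64.7  58.9] 0.0425 encl [-64.5  58.5] 0.0453 163
cup fit [-146.9 -136.8] 0.0423 encl [-147.  -136.9] 0.0452 163
```

{"api": "move_arm", "payload": {
  "jaw": [6.4, 6.4, 6.4, 6.4, 6.4, 6.4, 6.4, 6.4, 6.4, 6.4, 6.4, 6.4],
  "dp": [
    [0.33, -0.03, 0.23],
    [0.33, -0.03, 0.24],
    [0.32, -0.03, 0.25],
    [0.31, -0.03, 0.26],
    [0.31, 0, 0.26],
    [0.31, 0, 0.26],
    [0.31, 0, 0.26],
    [0.31, 0, 0.26],
    [0.31, 0, 0.26],
    [0.23, 0, 0.19],
    [0.15, 0, 0.13],
    [0.15, 0, 0.13]
  ],
  "turn": [
    [0, 0.022, 0],
    [0, 0.022, 0],
    [0, 0.022, 0],
    [0, 0.022, 0],
    [0, 0, 0],
    [0, 0, 0],
    [0, 0, 0],
    [0, 0, 0],
    [0, 0, 0],
    [0, 0, 0],
    [0, 0, 0],
    [0, 0, 0]
  ]
}}

```text
time_s: 8.07
position: [0.5969, 0.0325, 0.0204]
tool_rot: [[0.761, 0.136, 0.634], [0.102, -0.991, 0.09], [0.64, -0.004, -0.768]]
ft_force: [-3.0, -0.4, -1.2]
grip_width: 0.0638
gripper_force: 1.4
```

```bash
python3 -c "
from h import *
wh();print(observe()['tool_rot'])"
```

```text
t 8.1167 tcp J [-55.6  58.7] z 0.0206 F [-0.5  0.4 -0.2]
cup fit [-22.5  59.7] 0.0424 encl [-23.   60.3] 0.0446 99
cup fit [-147.1 -136.7] 0.0423 encl [-146.8 -136.9] 0.0451 163
[[ 0.76083566  0.13628076  0.63447352]
 [ 0.10233858 -0.99066373  0.09006768]
 [ 0.6408244  -0.00359559 -0.76767907]]
```

{"api": "move_arm", "payload": {
  "jaw": [6.4, 6.4, 6.4, 6.4, 6.4, 6.4, 6.4],
  "dp": [
    [0.077, 0, 0.064],
    [0.077, 0, 0.064],
    [0.077, 0, 0.064],
    [0.077, 0, 0.064],
    [0.077, 0, 0.064],
    [0.077, 0, 0.064],
    [0.077, 0, 0.064]
  ],
  "turn": [
    [0, 0, 0],
    [0, 0, 0],
    [0, 0, 0],
    [0, 0, 0],
    [0, 0, 0],
    [0, 0, 0],
    [0, 0, 0]
  ]
}}

```text
time_s: 8.7
position: [0.6038, 0.0333, 0.0206]
tool_rot: [[0.761, 0.136, 0.634], [0.102, -0.991, 0.09], [0.641, -0.004, -0.768]]
ft_force: [-2.0, -0.4, -2.0]
grip_width: 0.0636
gripper_force: 1.2
```

{"api": "move_arm", "payload": {
  "jaw": [6.4, 6.4],
  "dp": [
    [0.077, 0, 0.064],
    [0.077, 0, 0.064]
  ],
  "turn": [
    [0, 0, 0],
    [0, 0, 0]
  ]
}}

```text
time_s: 8.87
position: [0.6058, 0.0336, 0.0206]
tool_rot: [[0.761, 0.136, 0.635], [0.102, -0.991, 0.09], [0.641, -0.004, -0.768]]
ft_force: [-1.3, 0.4, -1.2]
grip_width: 0.0642
gripper_force: 1.2
```

{"api": "move_arm", "payload": {
  "jaw": [6.4, 6.4],
  "dp": [
    [0.077, 0, 0.064],
    [0.077, 0, 0.064]
  ],
  "turn": [
    [0, 0, 0],
    [0, 0, 0]
  ]
}}

```text
time_s: 9.03
position: [0.6078, 0.0339, 0.0206]
tool_rot: [[0.761, 0.136, 0.634], [0.102, -0.991, 0.09], [0.641, -0.004, -0.768]]
ft_force: [-1.8, -0.8, -0.8]
grip_width: 0.0638
gripper_force: 1.2
```

{"api": "move_arm", "payload": {
  "jaw": [6.4],
  "dp": [
    [0.077, 0, 0.064]
  ],
  "turn": [
    [0, 0, 0]
  ]
}}

```text
time_s: 9.12
position: [0.6088, 0.0341, 0.0206]
tool_rot: [[0.761, 0.136, 0.635], [0.102, -0.991, 0.09], [0.641, -0.004, -0.768]]
ft_force: [-1.8, 0.1, -0.7]
grip_width: 0.0638
gripper_force: 1.2
```

{"api": "move_arm", "payload": {
  "jaw": [6.4, 6.4],
  "dp": [
    [0.077, 0, 0.064],
    [0.077, 0, 0.064]
  ],
  "turn": [
    [0, 0, 0],
    [0, 0, 0]
  ]
}}

```text
time_s: 9.28
position: [0.6108, 0.0343, 0.0206]
tool_rot: [[0.761, 0.136, 0.634], [0.102, -0.991, 0.09], [0.641, -0.004, -0.768]]
ft_force: [-1.1, -0.5, -1.6]
grip_width: 0.0639
gripper_force: 1.2
```

{"api": "move_arm", "payload": {
  "jaw": [6.4, 6.4],
  "dp": [
    [0.077, 0, 0.064],
    [0.077, 0, 0.064]
  ],
  "turn": [
    [0, 0, 0],
    [0, 0, 0]
  ]
}}

```text
time_s: 9.45
position: [0.6128, 0.0346, 0.0206]
tool_rot: [[0.761, 0.136, 0.635], [0.102, -0.991, 0.09], [0.641, -0.004, -0.768]]
ft_force: [-1.5, -0.5, -1.5]
grip_width: 0.0633
gripper_force: 1.2
```

{"api": "move_arm", "payload": {
  "jaw": [6.4, 6.4],
  "dp": [
    [0.077, 0, 0.064],
    [0.077, 0, 0.064]
  ],
  "turn": [
    [0, 0, 0],
    [0, 0, 0]
  ]
}}

```text
time_s: 9.62
position: [0.6148, 0.0349, 0.0206]
tool_rot: [[0.761, 0.136, 0.635], [0.102, -0.991, 0.09], [0.641, -0.004, -0.768]]
ft_force: [-1.6, 0.1, -1.1]
grip_width: 0.0637
gripper_force: 1.2
```

```bash
python3 -c "
from h import *
wh()
im,d=cams.get_image('side')
cv2.imwrite('pics/side2.png',cv2.resize(im[150:280,170:370],None,fx=4,fy=4,interpolation=2)[:,:,::-1])"
```

```text
t 9.6667 tcp J [-37.7  58.6] z 0.0207 F [-0.2  0.5 -1.7]
cup fit [-4.6 59.8] 0.0421 encl [-5.  60.4] 0.0445 88
cup fit [-147.  -136.8] 0.0423 encl [-146.5 -137. ] 0.0448 162
```

View pics/side2.png

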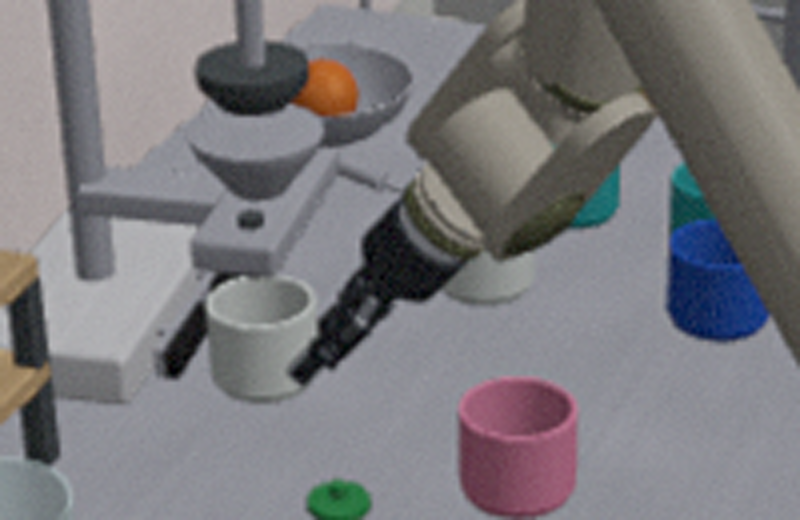

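The side crop shows the left cup at (260,335), upright in the finger cradle. The black stop strip is just behind it at (190,330), and the hand is clear of the crossbar.

{"api": "move_arm", "payload": {
  "jaw": [6.4, 6.4, 6.4],
  "dp": [
    [0.077, 0, 0.064],
    [0.077, 0, 0.064],
    [0.077, 0, 0.064]
  ],
  "turn": [
    [0, 0, 0],
    [0, 0, 0],
    [0, 0, 0]
  ]
}}

```text
time_s: 9.97
position: [0.6177, 0.0353, 0.0206]
tool_rot: [[0.761, 0.136, 0.635], [0.102, -0.991, 0.09], [0.641, -0.004, -0.768]]
ft_force: [-0.9, 0.1, -0.9]
grip_width: 0.0644
gripper_force: 1.1
```

{"api": "move_arm", "payload": {
  "jaw": [6.4, 6.4],
  "dp": [
    [0.077, 0, 0.064],
    [0.077, 0, 0.064]
  ],
  "turn": [
    [0, 0, 0],
    [0, 0, 0]
  ]
}}

```text
time_s: 10.13
position: [0.6197, 0.0355, 0.0206]
tool_rot: [[0.761, 0.136, 0.635], [0.102, -0.991, 0.09], [0.641, -0.004, -0.768]]
ft_force: [-1.2, 0.0, -1.4]
grip_width: 0.0642
gripper_force: 1.1
```

{"api": "move_arm", "payload": {
  "jaw": [6.4, 6.4],
  "dp": [
    [0.077, 0, 0.064],
    [0.077, 0, 0.064]
  ],
  "turn": [
    [0, 0, 0],
    [0, 0, 0]
  ]
}}

```text
time_s: 10.3
position: [0.6217, 0.0358, 0.0206]
tool_rot: [[0.761, 0.136, 0.634], [0.102, -0.991, 0.09], [0.641, -0.004, -0.768]]
ft_force: [-1.2, -0.9, -1.9]
grip_width: 0.0639
gripper_force: 1.1
```

{"api": "move_arm", "payload": {
  "jaw": [6.4, 6.4],
  "dp": [
    [0.077, 0, 0.064],
    [0.077, 0, 0.064]
  ],
  "turn": [
    [0, 0, 0],
    [0, 0, 0]
  ]
}}

```text
time_s: 10.47
position: [0.6237, 0.0361, 0.0206]
tool_rot: [[0.761, 0.136, 0.635], [0.102, -0.991, 0.09], [0.641, -0.004, -0.768]]
ft_force: [-1.2, -0.1, -1.9]
grip_width: 0.0642
gripper_force: 1.1
```

{"api": "move_arm", "payload": {
  "jaw": [6.4, 6.4],
  "dp": [
    [0.077, 0, 0.064],
    [0.077, 0, 0.064]
  ],
  "turn": [
    [0, 0, 0],
    [0, 0, 0]
  ]
}}

```text
time_s: 10.63
position: [0.6257, 0.0364, 0.0206]
tool_rot: [[0.761, 0.136, 0.634], [0.102, -0.991, 0.09], [0.641, -0.004, -0.768]]
ft_force: [-1.4, -0.6, -2.4]
grip_width: 0.064
gripper_force: 1.1
```

{"api": "move_arm", "payload": {
  "jaw": [6.4, 6.4],
  "dp": [
    [0.077, 0, 0.064],
    [0.077, 0, 0.064]
  ],
  "turn": [
    [0, 0, 0],
    [0, 0, 0]
  ]
}}

```text
time_s: 10.8
position: [0.6277, 0.0366, 0.0207]
tool_rot: [[0.761, 0.136, 0.635], [0.102, -0.991, 0.09], [0.641, -0.004, -0.768]]
ft_force: [-1.5, -0.1, -0.7]
grip_width: 0.0638
gripper_force: 1.1
```

```bash
python3 -c "
from h import *
wh()"
```

```text
t 10.85 tcp J [-24.7  58.6] z 0.0207 F [-2.2 -0.  -1.1]
cup fit [ 8.4 60. ] 0.0422 encl [ 4.  63.7] 0.0439 74
cup fit [-147.  -136.8] 0.0424 encl [-147.  -137.4] 0.0451 164
```

{"api": "move_arm", "payload": {
  "jaw": [6.4, 6.4],
  "dp": [
    [0.077, 0, 0.064],
    [0.077, 0, 0.064]
  ],
  "turn": [
    [0, 0, 0],
    [0, 0, 0]
  ]
}}

```text
time_s: 11.02
position: [0.6296, 0.0369, 0.0207]
tool_rot: [[0.761, 0.136, 0.634], [0.102, -0.991, 0.09], [0.641, -0.004, -0.768]]
ft_force: [-0.6, -0.5, -1.4]
grip_width: 0.0638
gripper_force: 1.1
```

{"api": "move_arm", "payload": {
  "jaw": [6.4, 6.4],
  "dp": [
    [0.077, 0, 0.064],
    [0.077, 0, 0.064]
  ],
  "turn": [
    [0, 0, 0],
    [0, 0, 0]
  ]
}}

```text
time_s: 11.18
position: [0.6305, 0.0371, 0.0202]
tool_rot: [[0.762, 0.136, 0.633], [0.102, -0.991, 0.089], [0.639, -0.003, -0.769]]
ft_force: [-14.2, -2.9, 5.3]
grip_width: 0.0643
gripper_force: 6.3
```

Contact: the force rose to 14 N against about 1.5 N of friction. I'll back off straight.

{"api": "move_arm", "payload": {
  "jaw": [6.4, 6.4, 6.4, 6.4, 6.4, 6.4, 6.4, 6.4, 6.4, 6.4, 6.4, 6.4],
  "dp": [
    [-0.23, 0, -0.19],
    [-0.77, 0, -0.64],
    [-1.16, 0, -0.96],
    [-1.16, 0, -0.96],
    [-1.16, 0, -0.96],
    [-1.16, 0, -0.96],
    [-1.16, 0, -0.96],
    [-1.16, 0, -0.96],
    [-1.16, 0, -0.96],
    [-1.16, 0, -0.96],
    [-1.16, 0, -0.96],
    [-1.16, 0, -0.96]
  ],
  "turn": [
    [0, 0, 0],
    [0, 0, 0],
    [0, 0, 0],
    [0, 0, 0],
    [0, 0, 0],
    [0, 0, 0],
    [0, 0, 0],
    [0, 0, 0],
    [0, 0, 0],
    [0, 0, 0],
    [0, 0, 0],
    [0, 0, 0]
  ]
}}

```text
time_s: 12.18
position: [0.4696, 0.0146, 0.0205]
tool_rot: [[0.76, 0.136, 0.636], [0.103, -0.991, 0.089], [0.642, -0.003, -0.766]]
ft_force: [0.1, -0.3, -0.5]
grip_width: 0.0639
gripper_force: 0.0
```

{"api": "move_arm", "payload": {
  "jaw": [6.4, 6.4, 6.4, 6.4, 6.4, 6.4, 6.4, 6.4, 6.4, 6.4, 6.4, 6.4],
  "dp": [
    [0.68, 0, -0.73],
    [0.65, 0, -0.76],
    [0.62, 0, -0.79],
    [0.59, 0, -0.82],
    [0, 2.4, 0],
    [0, 2.4, 0],
    [0, 2.4, 0],
    [0, 2.4, 0],
    [0, 2.4, 0],
    [0, 2.4, 0],
    [0, 2.4, 0],
    [0, 2.4, 0]
  ],
  "turn": [
    [0, -0.022, 0],
    [0, -0.022, 0],
    [0, -0.022, 0],
    [0, -0.022, 0],
    [0, 0, 0],
    [0, 0, 0],
    [0, 0, 0],
    [0, 0, 0],
    [0, 0, 0],
    [0, 0, 0],
    [0, 0, 0],
    [0, 0, 0]
  ]
}}

```text
time_s: 13.18
position: [0.497, -0.1754, 0.0535]
tool_rot: [[0.807, 0.139, 0.574], [0.109, -0.99, 0.086], [0.58, -0.007, -0.815]]
ft_force: [0.1, 0.5, 0.4]
grip_width: 0.0637
gripper_force: 0.2
```

```bash
python3 -c "
from h import *
wh();print(observe()['tool_rot'])"
```

```text
t 13.2333 tcp J [-182.2 -138.8] z 0.054 F [ 1.8 -5.3  0.4]
cup fit [11.5 59.5] 0.0429 encl [ 4.5 64.5] 0.0433 66
cup fit [-134.9 -172.7] 0.0422 encl [-134.9 -172.6] 0.0449 167
[[ 0.80628026  0.13510617  0.57589796]
 [ 0.10819394 -0.99082665  0.08097295]
 [ 0.581555   -0.00297823 -0.81350164]]
```

Cup B got nudged about 36 mm to the right on the way, but it is still upright at juicer (-135,-173). I'll back off and re-approach with a 15° yaw.

{"api": "move_arm", "payload": {
  "jaw": [6.4, 6.4, 6.4, 6.4, 6.4, 6.4, 6.4, 6.4],
  "dp": [
    [-1.43, 0, -1.01],
    [-1.43, 0, -1.01],
    [0, 2.4, 0],
    [0, 2.4, 0],
    [0, 0, 0],
    [0, 0, 0],
    [0, 0, 0],
    [0, 0, 0]
  ],
  "turn": [
    [0, 0, 0],
    [0, 0, 0],
    [0, 0, 0],
    [0, 0, 0],
    [0.051, 0, -0.071],
    [0.051, 0, -0.071],
    [0.051, 0, -0.071],
    [0, 0, 0]
  ]
}}

```text
time_s: 13.9
position: [0.4696, -0.2284, 0.0531]
tool_rot: [[0.749, 0.392, 0.534], [0.316, -0.92, 0.233], [0.582, -0.006, -0.813]]
ft_force: [-0.6, -0.8, 0.7]
grip_width: 0.0642
gripper_force: 0.0
```

```bash
cat >>h.py <<'E'
def A(): # tool-frame dp (cm) for 1 cm of juicer x, y, up; yaw
    R=np.array(observe()['tool_rot']);u=np.array([[*f,0],[*l,0],[0,0,1]])
    print('x,y,up in tool',np.round(u@R,2).tolist(),'yawJ',round(np.degrees(np.arctan2(R[0,1],-R[1,1])-th),1),'lean',round(np.degrees(np.arccos(-R[2,2])),1))
E
python3 -c "
from h import *
wh();A()"
```

```text
t 13.95 tcp J [-217.5 -181.6] z 0.053 F [ 0.8  0.2 -0. ]
cup fit [11.1 59.8] 0.0426 encl [ 5.  64.4] 0.0429 67
cup fit [-134.2 -174.6] 0.0422 encl [-134.4 -174.8] 0.0453 148
x,y,up in tool [[0.79, 0.26, 0.56], [0.21, -0.97, 0.16], [0.58, -0.01, -0.81]] yawJ 15.1 lean 35.6
```

{"api": "move_arm", "payload": {
  "jaw": [6.4, 6.4, 6.4, 6.4, 6.4, 6.4, 6.4, 6.4, 6.4, 6.4, 6.4],
  "dp": [
    [-0.64, 0, 0.9],
    [-0.64, 0, 0.9],
    [-0.64, 0, 0.9],
    [0.66, 0.37, 0.47],
    [0.66, 0.37, 0.47],
    [0.66, 0.37, 0.47],
    [0.66, 0.37, 0.47],
    [0.43, 0, 0.31],
    [0.43, 0, 0.31],
    [0.43, 0, 0.31],
    [0, 0, 0]
  ],
  "turn": [
    [0, 0, 0],
    [0, 0, 0],
    [0, 0, 0],
    [0, 0, 0],
    [0, 0, 0],
    [0, 0, 0],
    [0, 0, 0],
    [0, 0, 0],
    [0, 0, 0],
    [0, 0, 0],
    [0, 0, 0]
  ]
}}

```text
time_s: 14.87
position: [0.5199, -0.2207, 0.0198]
tool_rot: [[0.75, 0.391, 0.533], [0.314, -0.92, 0.233], [0.582, -0.007, -0.813]]
ft_force: [0.5, 0.2, -0.1]
grip_width: 0.064
gripper_force: 0.1
```

```bash
python3 -c "
from h import *
wh();A()"
```

```text
t 14.9167 tcp J [-167.  -181.7] z 0.0197 F [ 0.1 -0.1  0.3]
cup fit [11.4 59.5] 0.043 encl [ 5.4 64.6] 0.044 66
cup fit [-131.9 -172.6] 0.0423 encl [-131.8 -171.9] 0.045 157
x,y,up in tool [[0.79, 0.26, 0.56], [0.21, -0.96, 0.16], [0.58, -0.01, -0.81]] yawJ 15.2 lean 35.6
```

{"api": "move_arm", "payload": {
  "jaw": [6.4, 6.4, 6.4, 6.4, 6.4, 6.4, 6.4, 6.4, 6.4, 6.4, 6.4],
  "dp": [
    [0.21, -0.19, 0.15],
    [0.42, -0.37, 0.3],
    [0.42, -0.37, 0.3],
    [0.42, -0.37, 0.3],
    [0.42, -0.37, 0.3],
    [0.42, -0.37, 0.3],
    [0.42, -0.37, 0.3],
    [0.42, -0.37, 0.3],
    [0.42, -0.37, 0.3],
    [0.42, -0.37, 0.3],
    [0.21, -0.19, 0.15]
  ],
  "turn": [
    [0, 0, 0],
    [0, 0, 0],
    [0, 0, 0],
    [0, 0, 0],
    [0, 0, 0],
    [0, 0, 0],
    [0, 0, 0],
    [0, 0, 0],
    [0, 0, 0],
    [0, 0, 0],
    [0, 0, 0]
  ]
}}

```text
time_s: 15.83
position: [0.5525, -0.1657, 0.0198]
tool_rot: [[0.751, 0.391, 0.533], [0.314, -0.92, 0.234], [0.582, -0.009, -0.813]]
ft_force: [-1.7, -2.0, -0.2]
grip_width: 0.0639
gripper_force: 1.1
```

```bash
python3 -c "
from h import *
wh();A()"
```

```text
t 15.8833 tcp J [-126.8 -131.3] z 0.0198 F [-0.5  0.7 -0.5]
cup fit [11.4 59.4] 0.043 encl [ 4.4 64.5] 0.0435 66
cup fit [ -94.1 -122.2] 0.0424 encl [ -94.  -122.1] 0.0452 164
x,y,up in tool [[0.79, 0.26, 0.56], [0.21, -0.96, 0.16], [0.58, -0.01, -0.81]] yawJ 15.3 lean 35.6
```

{"api": "move_arm", "payload": {
  "jaw": [6.4, 6.4, 6.4, 6.4, 6.4, 6.4, 6.4, 6.4, 6.4, 6.4, 6.4, 6.4],
  "dp": [
    [0.23, -0.18, 0.17],
    [0.46, -0.36, 0.33],
    [0.46, -0.36, 0.33],
    [0.46, -0.36, 0.33],
    [0.46, -0.36, 0.33],
    [0.46, -0.36, 0.33],
    [0.46, -0.36, 0.33],
    [0.46, -0.36, 0.33],
    [0.46, -0.36, 0.33],
    [0.46, -0.36, 0.33],
    [0.46, -0.36, 0.33],
    [0.23, -0.18, 0.17]
  ],
  "turn": [
    [0, 0, 0],
    [0, 0, 0],
    [0, 0, 0],
    [0, 0, 0],
    [0, 0, 0],
    [0, 0, 0],
    [0, 0, 0],
    [0, 0, 0],
    [0, 0, 0],
    [0, 0, 0],
    [0, 0, 0],
    [0, 0, 0]
  ]
}}

```text
time_s: 16.88
position: [0.5945, -0.105, 0.0201]
tool_rot: [[0.75, 0.391, 0.533], [0.314, -0.92, 0.234], [0.582, -0.008, -0.813]]
ft_force: [-0.4, -1.8, -0.3]
grip_width: 0.0641
gripper_force: 1.2
```

```bash
python3 -c "
from h import *
wh();A()"
```

```text
t 16.9333 tcp J [-76.9 -77. ] z 0.0201 F [-0.5  0.2  0.1]
cup fit [11.  59.9] 0.0426 encl [ 4.5 64.5] 0.0433 66
cup fit [-44.4 -67.8] 0.0424 encl [-44.1 -68.3] 0.0452 108
x,y,up in tool [[0.79, 0.26, 0.56], [0.21, -0.96, 0.16], [0.58, -0.01, -0.81]] yawJ 15.2 lean 35.6
```

{"api": "move_arm", "payload": {
  "jaw": [6.4, 6.4, 6.4, 6.4, 6.4, 6.4, 6.4, 6.4, 6.4, 6.4],
  "dp": [
    [0.3, -0.23, 0.22],
    [0.29, -0.25, 0.21],
    [0.28, -0.27, 0.2],
    [0.27, -0.29, 0.19],
    [0.25, -0.31, 0.18],
    [0.16, 0, 0.12],
    [0.16, 0, 0.12],
    [0.16, 0, 0.12],
    [0.16, 0, 0.12],
    [0, 0, 0]
  ],
  "turn": [
    [-0.031, 0, 0.043],
    [-0.031, 0, 0.043],
    [-0.031, 0, 0.043],
    [-0.031, 0, 0.043],
    [-0.031, 0, 0.043],
    [0, 0.018, 0],
    [0, 0.018, 0],
    [0, 0.018, 0],
    [0, 0.018, 0],
    [0, 0, 0]
  ]
}}

```text
time_s: 17.77
position: [0.6143, -0.0865, 0.0199]
tool_rot: [[0.764, 0.136, 0.631], [0.1, -0.991, 0.093], [0.637, -0.008, -0.771]]
ft_force: [-0.8, 1.4, 0.1]
grip_width: 0.0639
gripper_force: 0.7
```

```bash
python3 -c "
from h import *
wh();A()"
```

```text
t 17.8167 tcp J [-54.8 -61.6] z 0.02 F [-1.  -0.3 -0.2]
cup fit [11.3 59.5] 0.0429 encl [ 4. 65.] 0.0431 66
cup fit [-21.6 -60.7] 0.0424 encl [-24.2 -61.7] 0.0444 85
x,y,up in tool [[0.77, 0.0, 0.64], [-0.0, -1.0, 0.01], [0.64, -0.01, -0.77]] yawJ 0.0 lean 39.6
```

{"api": "move_arm", "payload": {
  "jaw": [6.4, 6.4, 6.4, 6.4, 6.4, 6.4, 6.4, 6.4, 6.4, 6.4, 6.4],
  "dp": [
    [0.19, 0, 0.16],
    [0.19, 0, 0.16],
    [0.19, 0, 0.16],
    [0.19, 0, 0.16],
    [0.19, 0, 0.16],
    [0.19, 0, 0.16],
    [0.19, 0, 0.16],
    [0.19, 0, 0.16],
    [0.19, 0, 0.16],
    [0.19, 0, 0.16],
    [0.19, 0, 0.16]
  ],
  "turn": [
    [0, 0, 0],
    [0, 0, 0],
    [0, 0, 0],
    [0, 0, 0],
    [0, 0, 0],
    [0, 0, 0],
    [0, 0, 0],
    [0, 0, 0],
    [0, 0, 0],
    [0, 0, 0],
    [0, 0, 0]
  ]
}}

```text
time_s: 18.73
position: [0.6418, -0.083, 0.0199]
tool_rot: [[0.764, 0.136, 0.631], [0.1, -0.991, 0.092], [0.637, -0.007, -0.771]]
ft_force: [-3.3, -0.6, 0.5]
grip_width: 0.064
gripper_force: 1.5
```

{"api": "move_arm", "payload": {
  "jaw": [6.4, 6.4],
  "dp": [
    [0.077, 0, 0.064],
    [0.077, 0, 0.064]
  ],
  "turn": [
    [0, 0, 0],
    [0, 0, 0]
  ]
}}

```text
time_s: 18.9
position: [0.6437, -0.0828, 0.0199]
tool_rot: [[0.764, 0.136, 0.631], [0.1, -0.991, 0.092], [0.637, -0.007, -0.771]]
ft_force: [-4.0, -0.7, 0.7]
grip_width: 0.0638
gripper_force: 1.6
```

```bash
python3 -c "
from h import *
wh()"
```

```text
t 18.95 tcp J [-25.1 -61.9] z 0.0199 F [-1.8  0.4  1.3]
cup fit [11.1 59.6] 0.0428 encl [ 4.2 64.6] 0.044 66
cup fit [  4.7 -60.9] 0.0401 encl [-18.9 -61.7] 0.0356 50
```

{"api": "move_arm", "payload": {
  "jaw": [6.4],
  "dp": [
    [0.077, 0, 0.064]
  ],
  "turn": [
    [0, 0, 0]
  ]
}}

```text
time_s: 19.03
position: [0.6445, -0.0827, 0.0198]
tool_rot: [[0.764, 0.136, 0.63], [0.1, -0.991, 0.092], [0.637, -0.007, -0.771]]
ft_force: [-3.2, -0.4, 2.4]
grip_width: 0.064
gripper_force: 1.7
```

{"api": "move_arm", "payload": {
  "jaw": [6.4],
  "dp": [
    [0.077, 0, 0.064]
  ],
  "turn": [
    [0, 0, 0]
  ]
}}

```text
time_s: 19.12
position: [0.6455, -0.0825, 0.0199]
tool_rot: [[0.764, 0.136, 0.63], [0.1, -0.991, 0.092], [0.637, -0.007, -0.771]]
ft_force: [-3.8, -0.8, 1.6]
grip_width: 0.0642
gripper_force: 1.6
```

{"api": "move_arm", "payload": {
  "jaw": [6.4],
  "dp": [
    [0.077, 0, 0.064]
  ],
  "turn": [
    [0, 0, 0]
  ]
}}

```text
time_s: 19.2
position: [0.6466, -0.0824, 0.0199]
tool_rot: [[0.764, 0.136, 0.631], [0.1, -0.991, 0.092], [0.637, -0.007, -0.771]]
ft_force: [-3.3, -0.6, 1.5]
grip_width: 0.0641
gripper_force: 1.6
```

{"api": "move_arm", "payload": {
  "jaw": [6.4],
  "dp": [
    [0.077, 0, 0.064]
  ],
  "turn": [
    [0, 0, 0]
  ]
}}

```text
time_s: 19.28
position: [0.6475, -0.0823, 0.0198]
tool_rot: [[0.764, 0.136, 0.63], [0.1, -0.991, 0.092], [0.637, -0.007, -0.771]]
ft_force: [-7.4, -1.3, 2.8]
grip_width: 0.0639
gripper_force: 3.4
```

Force is rising, so one more small press to confirm.

{"api": "move_arm", "payload": {
  "jaw": [6.4],
  "dp": [
    [0.054, 0, 0.045]
  ],
  "turn": [
    [0, 0, 0]
  ]
}}

```text
time_s: 19.37
position: [0.6478, -0.0822, 0.0196]
tool_rot: [[0.765, 0.136, 0.63], [0.1, -0.991, 0.092], [0.636, -0.007, -0.771]]
ft_force: [-11.2, -2.3, 6.2]
grip_width: 0.0641
gripper_force: 5.3
```

{"api": "move_arm", "payload": {
  "jaw": [6.4, 6.4, 6.4, 6.4, 6.4, 6.4, 6.4, 6.4, 6.4, 6.4, 6.4, 6.4],
  "dp": [
    [-0.23, 0, -0.19],
    [-0.77, 0, -0.64],
    [-1.16, 0, -0.96],
    [-1.16, 0, -0.96],
    [-1.16, 0, -0.96],
    [-1.16, 0, -0.96],
    [-1.16, 0, -0.96],
    [-1.16, 0, -0.96],
    [-1.16, 0, -0.96],
    [-1.16, 0, -0.96],
    [0, 0, 0],
    [0, 0, 0]
  ],
  "turn": [
    [0, 0, 0],
    [0, 0, 0],
    [0, 0, 0],
    [0, 0, 0],
    [0, 0, 0],
    [0, 0, 0],
    [0, 0, 0],
    [0, 0, 0],
    [0, 0, 0],
    [0, 0, 0],
    [0, 0, 0],
    [0, 0, 0]
  ]
}}

```text
time_s: 20.37
position: [0.5164, -0.1008, 0.0201]
tool_rot: [[0.764, 0.135, 0.631], [0.099, -0.991, 0.091], [0.637, -0.007, -0.77]]
ft_force: [0.8, 0.1, 0.2]
grip_width: 0.0643
gripper_force: 0.0
```

```bash
python3 -c "
from h import *
im=wh()
im2,d=cams.get_image('side')
a=cv2.resize(im[100:290,180:420],None,fx=2,fy=2);b=cv2.resize(im2[150:300,150:340],None,fx=2.53,fy=2.533)[:380]
cv2.imwrite('pics/end.png',np.hstack([a[:380,:400],b[:, :400]])[:,:,::-1])"
```

```text
t 20.4167 tcp J [-153.4  -62.4] z 0.0201 F [ 0.3 -0.2  1.2]
cup fit [11.2 59.8] 0.0428 encl [ 5.3 64.5] 0.0436 66
```

View pics/end.png

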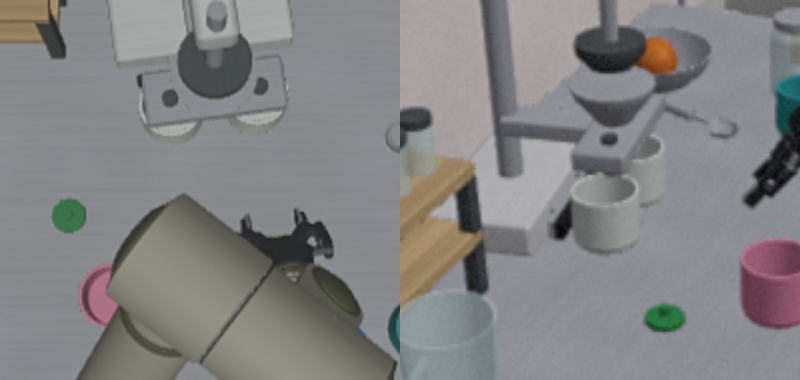

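Both cups stand under the outlets, at (172,125) and (258,118) in the left half, and the lid and spoon have not moved. I'll check the right cup's y with a fixed-radius fit.

```bash
python3 -c "
from h import *
from scipy.optimize import least_squares as LS
im,d=cams.get_image('top');W=world('top',d).reshape(-1,3)
q=(W[:,:2]-O)@np.c_[f,l]*1e3
for y0 in(60,-60):
    k=(W[:,2]>.05)&(W[:,2]<.085)&(abs(q[:,1]-y0)<55)&(q[:,0]>-60)&(q[:,0]<-18)
    p=q[k];r=LS(lambda c:np.hypot(*(p-c).T)-42.3,[5,y0],loss='soft_l1');print(r.x.round(1),len(p),p.min(0),p.max(0))
"
```

```text
[ 9.1 59.6] 87 [-35.55567436  26.81601584] [-19.03112427  92.34254652]
[  9.3 -60.5] 83 [-34.2349304  -94.60095804] [-18.32639923 -27.15517388]
```

Both cups are at the same x, with y = +59.6 and -60.5 mm, so I'm handing in.

```bash
python3 -c "
from rig import ticket
print(ticket.close_job())"
```

```text
the job is handed in; nothing more can be done
None
```

Both white cups stand upright under the outlets (measured y +59.6 and −60.5 mm), each pushed back until it met the stop at about 11–14 N; I bumped cup B about 36 mm sideways on the way and re-pushed it, and I handed the job in at about 20 s with no verdict returned.

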